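Feed one toy-wheel blank and park it

ROBOT

A 6-joint arm with a two-finger parallel gripper is mounted at the origin on the work surface. World frame = base frame: x ahead of the robot, y to its left, z up, the work surface at z = 0. Lengths are in m, angles in degrees, forces in N, time in s.
With the tool pointing down it reaches from about 0.35 to 0.925 m from the base axis. Payload 6.4 kg.
Tool frame: the origin (TCP) lies at the very end of the fingers, on their centre line; the grasp point (between the pads) lies 19 mm behind it; z points along the fingers, y is the line along which they close (so a half turn about z gives the same grasp; the last joint's range is limited). The gripper opens to 94 mm and grips with 3 to 60 N. Pads are 16 mm wide; open, the fingers measure 119 mm over their backs; the gripper's body (75 mm by 177 mm) begins 78 mm behind the grasp point.
Start: joints at [59.983, 14.043, 89.255, -0, 76.702, -9.975], TCP at [0.223, 0.611, 0.205] pointing down, gripper open.
Joint ranges: [-179.41, 179.41], [-58.25, 129.5], [7.25, 145.43], [-54.29, 234.29], [11.92, 165.04], [-157.13, 157.13]. Speed limits (degrees/s): [147.25, 147.25, 180, 180, 180, 180].

INTERFACE

Orientations are given as [roll, pitch, yaw] about the fixed x, y, z axes, in that order (R = Rz(yaw) Ry(pitch) Rx(roll)).
In Python, from bench import r, grab_frame, camera_params gives the robot as it stands.
- The arm moves only by the tool carry_out, never from a script. Its argument "rows" is one flat list of numbers, 7 for each row, row after row: the shift along the tool's x, y, z in cm, then the turn, a rotation vector about the tool's x, y, z in rad, then the finger opening in cm, from 0 to 9.4. In form: [x, y, z, wx, wy, wz, hand, x, y, z, wx, wy, wz, hand, ...]. A call has 1 to 5 rows; each row shifts and turns the commanded pose from where the row before left it, along the tool's axes as they then stand; what a row does not reach is not made up. A row lasts 1/12 s, in which the tool goes at most 41.7 mm and 7.16 degrees, less where a joint would pass 70% of its speed; a pose out of reach is approached as far as the arm can. A call is refused whole if a number of a shift passes 4.17 or a number of a turn 0.125, either way. A call with a gripper value outside its range is refused whole. The fingers move at their own pace and stop on an object; "squeeze" is the grip in N (left out, the last holds). Time passes only in rows, so rows that do not move let the fingers close. It gives the time, the measured TCP pose, the force, the opening and the grip force at its end, in the units of the state.
- r.read_state(): the state, without advancing time (a new reading comes with each control period).
- grab_frame(name): name is "side" or "top"; returns (picture, depth): 420x560x3 uint8, red, green, blue; 420x560 float32, m along the optical axis (not along the pixel's ray), 0 where there is no reading.
- camera_params(name): a dict with "intrinsics" (3x3 intrinsics, pixels), "k1" (the pictures are not rectified: a ray, as slopes to the right and down, at radius r is drawn at 1 + k1 r^2 times it, then the intrinsics apply), "R" (3x3) and "t" (3): a world point X has camera coordinates R X + t. Camera axes: x right, y down, z forward; pixel columns grow to the right and rows downward; lengths in m; the calibration is good to about 2 mm. A picture is of the moment at which its call begins. camera_params takes no time and is no camera call.
- r.sign_off(): hands the job in; it is judged then, once.
The state is a dict: "t": time; "q": joint angles; "joint_vel": joint speeds; "joint_torque": joint torques, N m; "position": TCP position; "tool_rot": TCP orientation; "force": force on the tool from outside, world axes, zero at the start; "wrist_torque": the same for the moment, N m; "opening": opening from 0.0 (shut) to 1.0 (fully open); "grasp_force": force on a finger pad.
Only numpy, scipy, OpenCV 4.12 (cv2) and the standard library are available. Lean on these libraries where they do the work, as an engineer would, in place of code of your own. Each camera call takes 0.05 s, during which the arm holds its last target. There are 200 camera calls.

TASK

Press the plunger of the wheel feeder all the way down once and let it spring back up, so that a single wooden wheel comes out onto the deck. Then, without picking it up, nudge that wheel along the deck with the fingertips into the empty square recess, so that it drops in and lies flat. Leave the wheels in the magazine, the wheel that is already parked in the other recess, and the bottle, tin, pencil and sanding block around the feeder where they are.

Things in the scene. Friction and masses are not known exactly. Their poses are not given: they have to be found in the camera images.
- feeder: bench-top wheel feeder, fixed: a board 236 mm (x) by 290 mm (y), its grey deck 12 mm above the bench. Origin at bench level under the magazine axis; -x points the way the wheels come out, roughly to the robot. In the deck are two square recesses, 56 by 56 mm, 4 mm deep, centred at x = -60, y = +105 and -105 mm; one holds a parked wheel
- magazine_top (a point): middle of the open top of the magazine, a plywood box with a clear front, 56 (feeder x) by 55 mm, its top 62 mm above the bench; three wheels are stacked in it. The plunger housing behind it (feeder x = 28 to 116 mm, 56 mm wide) is 62 mm high too
- landing (a point): point on the deck top (12 mm above the bench, feeder x = -60 mm, y = 0) in front of the magazine where the pushed-out wheel comes to lie, or a few mm farther out. A strip 6 mm high runs along y in front of it, its inner face 28 mm from this point, and stops the wheel. The way along y to both recesses is flat and open
- plunger (a joint): travel of the plunger, m: 0 up (sprung back), 0.024 fully down; it drives a blade that pushes the lowest wheel out 60 mm; as it rises the blade draws back and the next wheel drops. The spring takes about 2 N to start and 7 N fully down, more if pressed fast. Moves straight down
- plunger_top (a point): centre of the top of the plunger's round dark steel cap, 36 mm across and 10 mm thick; 108 mm above the bench when up, 75 mm behind the magazine axis (feeder x = +75 mm)
- recess: the empty recess: origin at the centre of its plywood floor, 8 mm above the bench and 4 mm below the deck; x and y axes along its sides (as the feeder's). It is at one or the other end of the deck
- wheel_low_center (a point): the lowest wheel in the magazine at the start, the one that comes out: 44 mm across, 14 mm thick, about 15 g, birch with a dark 8 mm bore mark; the point is its centre, half-way up; its z axis is the disc's axis. Its centre is 19 mm above the bench on the deck and 15 mm when it lies in a recess
- wheel_mid_center (a point): second wheel in the magazine: 44 mm across, 14 mm thick, about 15 g, birch with a dark 8 mm bore mark; the point is its centre, half-way up; its z axis is the disc's axis.
- wheel_high_center (a point): third, topmost wheel in the magazine: 44 mm across, 14 mm thick, about 15 g, birch with a dark 8 mm bore mark; the point is its centre, half-way up; its z axis is the disc's axis.
- wheel_parked_center (a point): the wheel already parked in the other recess: 44 mm across, 14 mm thick, about 15 g, birch with a dark 8 mm bore mark; the point is its centre, half-way up; its z axis is the disc's axis.
- glue: white glue bottle, 54 mm across, 150 mm tall, standing off one end of the feeder; origin at its underside
- wax: flat steel tin, 76 mm across, 45 mm tall, off the other end of the feeder; origin at its underside
- pencil: flat carpenter's pencil, 160 by 14 by 8 mm, lying in front of the feeder; origin under its middle, x along it
- sander: cork sanding block, 55 by 85 by 28 mm, in front of the feeder; origin at its underside
Not all that is in view belongs to the job. What is shaped like the part that bears wheel_high_center but turquoise is not meant.

How it is judged (in metres and radians):
On the way, in this order (a step that is already met when the one before it is completed fails the run):
1. the plunger is pressed down (value of joint plunger above 0.021 m).
2. the plunger is back up and one wheel lies out on the deck (value of joint plunger below 0.004 m and x of wheel_low_center in the frame of feeder below -0.045 m), for 0.1 s.
3. the wheel lies flat in the empty recess (horizontal distance between wheel_low_center and recess below 0.012 m and z of wheel_low_center in the frame of recess below 0.0085 m and angle between wheel_low_center's own z axis and vertical below 0.08 rad), for 0.2 s.
At the end, for the whole second after the job is handed in: The fed wheel rests flat (within 0.08 rad) on the floor of the empty recess, within 12 mm of its centre; the plunger is up (within 4 mm); the other two wheels are in the magazine, the parked wheel is within 15 mm of its start and bottle, tin, pencil and sanding block within 30 mm of theirs (all of step 3 and linear speed of wheel_low below 0.01 m/s and value of joint plunger below 0.004 m and horizontal distance between each of wheel_mid_center, wheel_high_center and feeder below 0.006 m and distance of wheel_parked_center from where it was at the start of the episode below 0.015 m and distance of each of glue, wax, pencil, sander from where it was at the start of the episode below 0.03 m); the robot touches nothing.
It fails at once if a second wheel comes out of the magazine (x of any of wheel_mid_center, wheel_high_center in the frame of feeder below -0.03 m).
It fails at once if the fed wheel is lifted off the deck (height (world z) of wheel_low_center above 0.03 m).
It fails at once if a wheel is lifted from the magazine (height (world z) of wheel_mid_center above 0.055 m or height (world z) of wheel_high_center above 0.065 m).
It fails at once if the parked wheel is moved out of its place (distance of wheel_parked_center from where it was at the start of the episode above 0.015 m).
It fails at once if a bystander is disturbed (distance of any of glue, wax, pencil, sander from where it was at the start of the episode above 0.03 m).
It also fails if it takes over 43 s, if anything falls off the work surface, if the arm or the gripper's body presses on something with over 40 N, if the wrist force passes 120 N, or if a joint passes its speed limit or range.

## Working session

There is one attempt and no reset: what is moved stays moved. The work goes in short steps, Python scripts to look and compute and a tool call to move; the robot and the scene stay as the last step left them, time stands still between calls to the robot, and variables do not carry over. Pictures are saved under pics/ and viewed, at most 10 in all, crops included, and the job is handed in when it is done.

Besides the shell and the picture viewer there is one more tool, called after "Request:" in YAML: its name, and indented under it one key for each argument. carry_out: Moves the arm, as the interface text tells. Its arguments: {"type":"object","properties":{"rows":{"type":"array"},"squeeze":{"type":"number"}},"required":["rows"]}

```bash
mkdir -p pics; cat > h.py <<'E'
import numpy as np,cv2
from bench import r,grab_frame,camera_params
def world(name,d,u,v,z=None):
    """pixels -> world; by depth, or on the plane at height z"""
    p=camera_params(name);K=np.array(p["intrinsics"],float);R=np.array(p["R"]);t=np.array(p["t"])
    u=np.asarray(u,float);v=np.asarray(v,float)
    n=cv2.undistortPoints(np.stack([u,v],-1).reshape(-1,1,2),K,np.array([p["k1"],0,0,0.]))[:,0]
    ray=np.c_[n,np.ones(len(n))]
    if z is None:
        return (ray*d[v.astype(int).ravel(),u.astype(int).ravel()][:,None]-t)@R
    c=-R.T@t;w=ray@R
    return c+w*((z-c[2])/w[:,2])[:,None]
def save(name,im): cv2.imwrite("pics/"+name,im[:,:,::-1])
E
python3 - <<'E'
from h import *
for n in("side","top"):
    im,d=grab_frame(n);save(n+"0.png",im);np.save(n+"0.npy",d)
    p=camera_params(n);print(n,-np.array(p["R"]).T@p["t"],p["k1"])
print(r.read_state())
E
```

```text
side [0.48306356 0.81040079 0.99449202] -0.019625807612553857
top [0.46252482 0.03459986 0.91625042] -0.012867091930399614
{'t': 0.1, 'q': array([ 5.99836173e+01,  1.40802143e+01,  8.93166761e+01, -9.61313246e-04,
        7.67012212e+01, -9.97652095e+00]), 'joint_vel': array([ 0.02100075, -0.05373607, -0.13413417, -0.03181573, -0.05873007,
       -0.00148134]), 'joint_torque': array([-1.19926385e-04, -4.16913736e+01, -3.15524769e+01,  6.87249843e-02,
        3.09761125e-02, -5.88488729e-05]), 'position': array([0.22248063, 0.61017282, 0.2044662 ]), 'tool_rot': array([-1.79903210e+02, -1.60762798e-02,  1.59960347e+02]), 'force': array([-0.01271033, -0.13137267, -0.39321215]), 'wrist_torque': array([ 0.0383471 , -0.01217148, -0.04833258]), 'grasp_force': 0.0, 'opening': 0.9985572649741935}
```

View pics/top0.png

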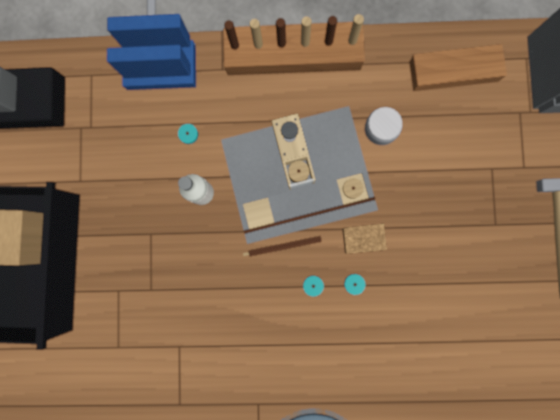

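View pics/side0.png

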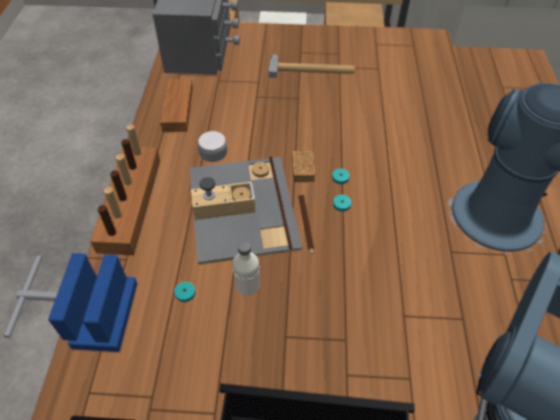

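The top view shows the plunger cap at (289,130), the magazine's top wheel at (298,172), the parked wheel at (352,188) and the empty recess at (258,213). Glue is at (197,188), the tin at (385,125), the pencil at (283,246) and the sander at (365,239).
Possible mix-ups for the wheel are the turquoise discs at (188,133), (313,286) and (355,284), which aren't meant, and the parked wheel at (352,188). The wheel I want is the lowest one in the magazine at (298,172). I'll check that in a close crop.

```bash
python3 - <<'E'
from h import *
im=cv2.imread("pics/top0.png");d=np.load("top0.npy")
cv2.imwrite("pics/crop0.png",cv2.resize(im[95:255,210:400],None,fx=4,fy=3.75*16/15,interpolation=cv2.INTER_CUBIC)[:600])
names=["cap","mag","parked","recess"]
px=[(289,130),(298,172),(352,188),(258,213)]
zs=[.108,.054,.022,.008]
for n,(u,v),z in zip(names,px,zs):
    print(n,world("top",d,[u],[v],z)[0].round(4),world("top",d,[u],[v])[0].round(4))
# segment cap by depth height
vv,uu=np.mgrid[0:420,0:560];W=world("top",d,uu.ravel(),vv.ravel()).reshape(420,560,3)
Z=W[...,2]
m=np.zeros((420,560),bool);m[110:150,270:310]=1
c=m&(Z>.1)&(Z<.116);print("cap",c.sum(),W[c].mean(0).round(4),np.ptp(W[c],0))
m[:]=0;m[105:190,268:325]=1
b=m&(Z>.055)&(Z<.07);print("box",b.sum(),cv2.minAreaRect(W[b][:,:2].astype(np.float32)*1000),)
# deck rect
m[:]=0;m[100:245,215:385]=1
k=m&(Z>.004)&(Z<.2);k=cv2.morphologyEx(k.astype(np.uint8),cv2.MORPH_OPEN,np.ones((5,5)))>0
n,l,s,ce=cv2.connectedComponentsWithStats(k.astype(np.uint8));i=1+s[1:,4].argmax();g=(l==i)&(Z<.02)
rect=cv2.minAreaRect(W[g][:,:2].astype(np.float32)*1000);print("deck",rect)
for nme,(a,b2,c2,d2) in dict(glue=(170,215,170,215),wax=(365,405,105,145),sander=(340,390,222,255)).items():
    m[:]=0;m[c2:d2,a:b2]=1;q=m&(Z>.02);print(nme,W[q].min(0).round(3),W[q].max(0).round(3))
E
```

```text
cap [0.6851 0.0344 0.108 ] [0.6851 0.0344 0.1079]
mag [0.6108 0.0182 0.054 ] [0.6106 0.0183 0.0549]
parked [ 0.5782 -0.0963  0.022 ] [ 0.578  -0.0961  0.0232]
recess [0.5315 0.1068 0.008 ] [0.531  0.1064 0.0136]
cap 266 [0.6859 0.034  0.1086] [0.03477623 0.03534698 0.01166532]
box 1281 ((656.7939453125, 27.25983428955078), (144.89834594726562, 55.966453552246094), 13.02184772491455)
deck ((614.0038452148438, 17.440902709960938), (236.62225341796875, 292.130859375), 12.956884384155273)
glue [0.463 0.035 0.021] [0.607 0.257 0.916]
wax [ 0.463 -0.203  0.02 ] [0.745 0.035 0.916]
sander [ 0.441 -0.162  0.02 ] [0.5   0.035 0.916]
```

View pics/crop0.png

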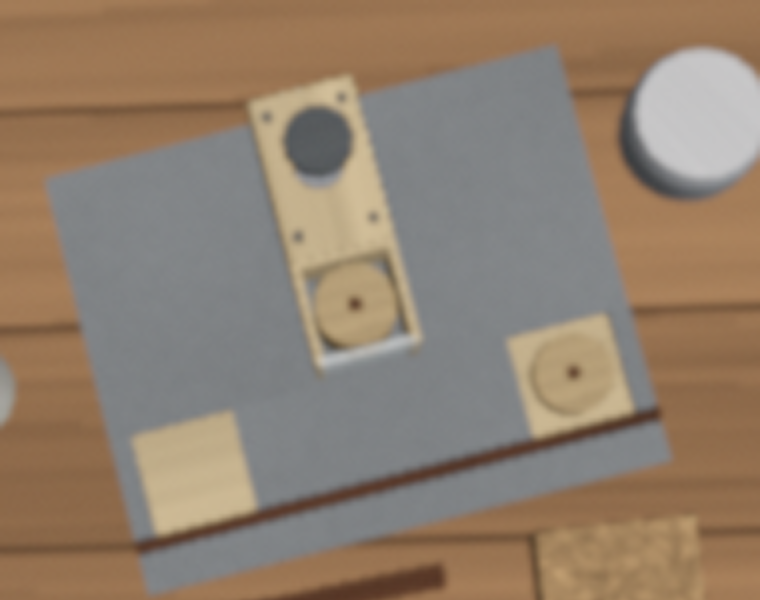

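The crop confirms it: the magazine wheel is birch with a dark bore, the parked wheel sits in the right-hand recess, and the left one is empty. The box and deck fits agree on the feeder origin at (0.6135, 0.0173) with yaw 13°. The cap is at (0.6865, 0.034), height 0.108, and the empty recess is at (0.5315, 0.106). I'll move toward the cap now, with the fingers closed and turning so they close along feeder x.

Request:
carry_out:
  rows: [-3.0,-1.8,0,0,0,0.124,0,-3.2,-1.4,0,0,0,0.124,0,-3.35,-1.0,0,0,0,0.124,0,-3.45,-0.6,0,0,0,0.124,0,-3.5,-0.15,0,0,0,0.124,0]
  squeeze: 10

```text
t: 0.52
position: [0.3334, 0.4733, 0.205]
tool_rot: [-180.0, 0.0, 124.1]
force: [1.7, 0.4, 0.1]
opening: 0.682
grasp_force: 0.0
```

Request:
carry_out:
  rows: [-3.5,0.3,0,0,0,0.124,0,-3.4,0.7,0,0,0,0.124,0,-3.3,1.1,0,0,0,0.124,0,-3.2,1.5,0,0,0,0,0,-3.2,1.5,0,0,0,0,0]

```text
t: 0.93
position: [0.443, 0.3363, 0.2051]
tool_rot: [-180.0, 0.0, 103.1]
force: [0.2, -0.9, -0.5]
opening: 0.325
grasp_force: 0.0
```

Request:
carry_out:
  rows: [-3.5,1.7,0,0,0,0,0,-3.5,1.7,0,0,0,0,0,-3.5,1.7,0,0,0,0,0,-3.5,1.7,0,0,0,0,0,-3.5,1.7,0,0,0,0,0]

```text
t: 1.35
position: [0.5656, 0.1851, 0.2051]
tool_rot: [-180.0, -0.0, 103.1]
force: [1.1, 0.7, -0.6]
opening: 0.01
grasp_force: 0.0
```

Request:
carry_out:
  rows: [-3.5,1.7,1,0,0,0,0,-3.5,1.7,1,0,0,0,0,-3.5,1.7,1,0,0,0,0,-3.5,1.7,1,0,0,0,0,-3.4,1.6,1,0,0,0,0]

```text
t: 1.77
position: [0.687, 0.0346, 0.1543]
tool_rot: [-180.0, -0.0, 103.1]
force: [0.3, 0.2, 0.3]
opening: 0.006
grasp_force: 0.0
```

Request:
carry_out:
  rows: [0,0,1,0,0,0,0,0,0,1,0,0,0,0,0,0,0.5,0,0,0,0,0,0,0,0,0,0,0]

```text
t: 2.1
position: [0.6844, 0.0378, 0.1283]
tool_rot: [-179.8, -0.1, 103.2]
force: [-1.2, -0.4, -0.3]
opening: 0.002
grasp_force: 0.0
```

```bash
python3 - <<'E'
from h import *
ims=[]
for n,(a,b,c,e) in dict(side=(140,240,170,320),top=(80,260,190,430)).items():
    im,d=grab_frame(n);ims.append(cv2.resize(im[a:b,c:e],(400,300),interpolation=cv2.INTER_CUBIC))
save("near.png",np.hstack(ims));s=r.read_state();print(s["position"],s["tool_rot"],s["force"],s["opening"])
E
```

```text
[0.68569678 0.03784615 0.13063132] [-1.79989253e+02 -9.03523815e-03  1.03223980e+02] [-0.60519775  0.46655209  0.75063002] 0.005446433984067445
```

View pics/near.png

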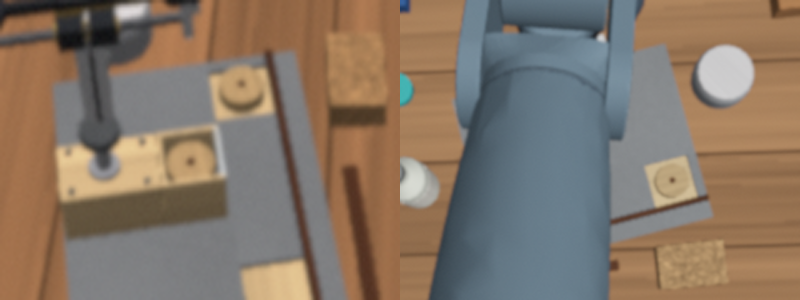

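The left half (side camera) shows the closed fingertips right above the cap at about (100,135). The top view is hidden by the arm, but the parked wheel at (672,180) hasn't moved. I'll press now.

Request:
carry_out:
  rows: [-0.3,0,0.7,0,0,0,0,0,0,0.7,0,0,0,0,0,0,0.5,0,0,0,0,0,0,0.4,0,0,0,0,0,0,0.4,0,0,0,0]

```text
t: 2.62
position: [0.6866, 0.0338, 0.1035]
tool_rot: [-179.9, -0.0, 103.1]
force: [-3.4, 1.2, 4.0]
opening: 0.005
grasp_force: 2.5
```

Request:
carry_out:
  rows: [0,0,0.4,0,0,0,0,0,0,0.4,0,0,0,0,0,0,0.4,0,0,0,0,0,0,0.4,0,0,0,0,0,0,0.2,0,0,0,0]

```text
t: 3.03
position: [0.6866, 0.0338, 0.0859]
tool_rot: [-179.9, -0.0, 103.1]
force: [-4.7, 0.4, 6.9]
opening: 0.004
grasp_force: 3.7
```

Request:
carry_out:
  rows: [0,0,0,0,0,0,0,0,0,0,0,0,0,0,0,0,0,0,0,0,0]

```text
t: 3.28
position: [0.6866, 0.0338, 0.0861]
tool_rot: [-179.9, -0.0, 103.1]
force: [-4.9, 0.4, 5.5]
opening: 0.002
grasp_force: 3.0
```

Request:
carry_out:
  rows: [0,0,0.2,0,0,0,0,0,0,0.1,0,0,0,0,0,0,0,0,0,0,0]

```text
t: 3.53
position: [0.6868, 0.0337, 0.0842]
tool_rot: [-179.9, -0.0, 103.1]
force: [-7.2, 1.4, 11.3]
opening: 0.009
grasp_force: 5.4
```

The force jump at z = 0.084 means it's fully down. I'll let it spring back up.

Request:
carry_out:
  rows: [0,0,-0.4,0,0,0,0,0,0,-0.5,0,0,0,0,0,0,-0.6,0,0,0,0,0,0,-0.7,0,0,0,0,0,0,-0.8,0,0,0,0]

```text
t: 3.95
position: [0.6869, 0.0334, 0.1125]
tool_rot: [-180.0, 0.0, 103.1]
force: [-0.2, -0.8, 0.9]
opening: 0.007
grasp_force: 0.0
```

Request:
carry_out:
  rows: [0,0,-2,0,0,0,0,0,0,-2,0,0,0,0,0,0,-2,0,0,0,0,0,0,0,0,0,0,2,0,0,0,0,0,0,2]

```text
t: 4.37
position: [0.6879, 0.0333, 0.1739]
tool_rot: [179.8, 0.1, 103.1]
force: [-0.4, 0.2, 0.2]
opening: 0.112
grasp_force: 0.0
```

```bash
python3 - <<'E'
from h import *
im,d=grab_frame("side");np.save("side1.npy",d);save("side1.png",cv2.resize(im[130:270,170:330],(640,560),interpolation=cv2.INTER_CUBIC))
s=r.read_state();print(s["position"],s["opening"])
E
```

```text
[0.68686121 0.03342463 0.1720029 ] 0.15274981520455402
```

View pics/side1.png

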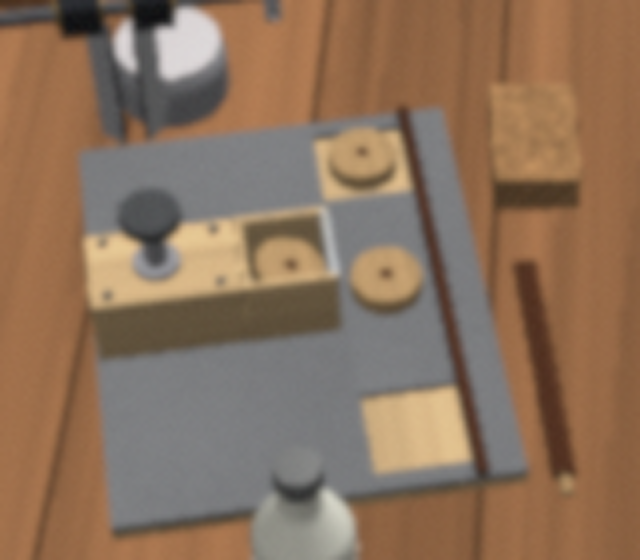

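The plunger is up at (150,215). One wheel is out on the deck at crop (386,273), which is image (266.5,198.2), and the next one has dropped in the magazine at (290,265). I'll work out where the wheel is.

```bash
python3 - <<'E'
from h import *
d=np.load("side1.npy");c,s=np.cos(np.radians(13)),np.sin(np.radians(13));O=np.array([.6135,.0173]);F=np.array([[c,s],[-s,c]])
for n,u,v,z in[("wheel",386,273,.026),("parked",362,152,.022),("recess",417,429,.008)]:
    w=world("side",d,[170+u/4],[130+v/4],z)[0];print(n,w.round(4),(F@(w[:2]-O)).round(4),world("side",d,[170+u/4],[130+v/4])[0].round(3))
p=r.read_state()["position"];print(F@(p[:2]-O))
E
```

```text
wheel [0.5544 0.0033 0.026 ] [-0.0608 -0.0003] [0.554 0.004 0.027]
parked [ 0.577  -0.0988  0.022 ] [-0.0617 -0.1049] [ 0.577 -0.099  0.022]
recess [0.5294 0.1043 0.008 ] [-0.0623  0.1037] [0.529 0.105 0.009]
[ 0.07510822 -0.00079132]
```

Request:
carry_out:
  rows: [-1,-2.7,0,0,0,0,2,-1,-2.7,0,0,0,0,2,-1,-2.7,0,0,0,0,2,-1,-2.7,0,0,0,0,2,-0.9,-2.8,0,0,0,0,2]

```text
t: 4.83
position: [0.5634, -0.0454, 0.1701]
tool_rot: [-179.8, -0.1, 103.1]
force: [1.0, -0.2, 1.2]
opening: 0.215
grasp_force: 0.0
```

Request:
carry_out:
  rows: [0,0,2,0,0,0,2,0,0,2.5,0,0,0,2,0,0,2.5,0,0,0,2,0,0,1.5,0,0,0,2,0,0,0,0,0,0,2]

```text
t: 5.25
position: [0.5614, -0.0441, 0.0816]
tool_rot: [-179.5, -0.3, 103.1]
force: [-0.5, -0.1, 0.1]
opening: 0.215
grasp_force: 0.0
```

Request:
carry_out:
  rows: [0,0,1.5,0,0,0,2,0,0,1.5,0,0,0,2,0,0,0.8,0,0,0,2,0,0,0.4,0,0,0,2,0,0,0,0,0,0,2]

```text
t: 5.67
position: [0.565, -0.0449, 0.0446]
tool_rot: [-179.9, -0.1, 103.1]
force: [-0.4, 0.1, -0.4]
opening: 0.211
grasp_force: 0.0
```

```bash
python3 - <<'E'
from h import *
im,d=grab_frame("side");save("side2.png",cv2.resize(im[130:270,170:330],(640,560),interpolation=cv2.INTER_CUBIC))
s=r.read_state();c,k=np.cos(np.radians(13)),np.sin(np.radians(13));p=s["position"]
print(p,np.array([[c,k],[-k,c]])@(p[:2]-[.6135,.0173]),s["opening"]*94,s["force"])
E
```

```text
[ 0.56564305 -0.0450861   0.04549085] [-0.0606642  -0.05002168] 20.04482338887199 [-0.03965506  0.20341705  0.25564689]
```

View pics/side2.png

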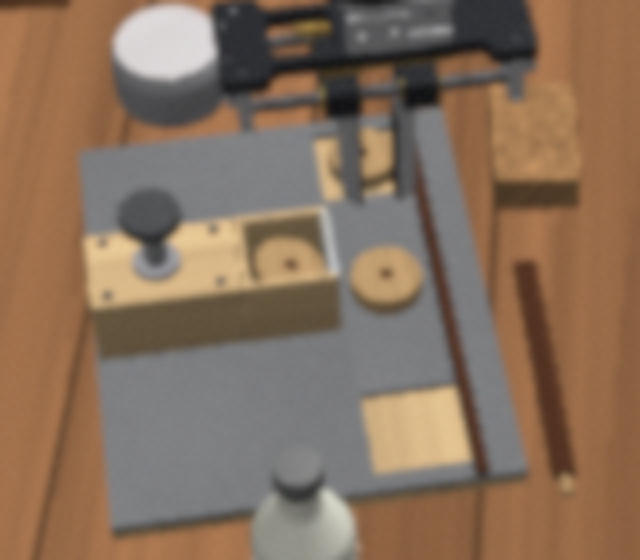

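The two fingertips at crop (355,195) and (405,195) straddle the wheel's line behind it, clear of the parked wheel and the strip. I'll go down and push along tool +x (feeder +y).

Request:
carry_out:
  rows: [0,0,1,0,0,0,2,0,0,1,0,0,0,2,0,0,0.6,0,0,0,2,0,0,0.3,0,0,0,2,0.2,0,0,0,0,0,2]

```text
t: 6.13
position: [0.5644, -0.0431, 0.0153]
tool_rot: [-179.9, -0.1, 103.1]
force: [-0.2, 1.0, -0.3]
opening: 0.213
grasp_force: 0.0
```

Request:
carry_out:
  rows: [0.4,0,0,0,0,0,2,0.5,0,0,0,0,0,2,0.5,0,0,0,0,0,2,0.5,0,0,0,0,0,2,0.5,0,0,0,0,0,2]

```text
t: 6.55
position: [0.5599, -0.0192, 0.0168]
tool_rot: [180.0, 0.0, 103.1]
force: [0.3, 0.6, 0.3]
opening: 0.216
grasp_force: 0.1
```

Request:
carry_out:
  rows: [0.5,0,0,0,0,0,2,0.5,0,0,0,0,0,2,0.5,0,0,0,0,0,2,0.5,0,0,0,0,0,2,0.5,0,0,0,0,0,2]

```text
t: 6.97
position: [0.554, 0.0051, 0.0164]
tool_rot: [-180.0, -0.0, 103.1]
force: [0.1, 0.5, 0.3]
opening: 0.215
grasp_force: 0.1
```

Request:
carry_out:
  rows: [0.5,0,0,0,0,0,2,0.5,0,0,0,0,0,2,0.5,0,0,0,0,0,2,0.5,0,0,0,0,0,2,0.5,0,0,0,0,0,2]

```text
t: 7.38
position: [0.5483, 0.0294, 0.0164]
tool_rot: [-180.0, 0.0, 103.1]
force: [-0.5, 1.0, 1.0]
opening: 0.213
grasp_force: 0.1
```

Request:
carry_out:
  rows: [0.5,0,0,0,0,0,2,0.5,0,0,0,0,0,2,0.5,0,0,0,0,0,2,0.4,0,0,0,0,0,2,0,0,0,0,0,0,2]

```text
t: 7.8
position: [0.5438, 0.0482, 0.0164]
tool_rot: [-180.0, -0.0, 103.2]
force: [0.1, 0.3, -1.0]
opening: 0.215
grasp_force: 0.0
```

```bash
python3 - <<'E'
from h import *
im,d=grab_frame("side");save("side3.png",cv2.resize(im[130:270,170:330],(640,560),interpolation=cv2.INTER_CUBIC))
s=r.read_state();c,k=np.cos(np.radians(13)),np.sin(np.radians(13));p=s["position"]
print(p,np.array([[c,k],[-k,c]])@(p[:2]-[.6135,.0173]),s["opening"]*94,s["force"])
E
```

```text
[0.5439304  0.04783417 0.01638066] [-0.06091784  0.04540134] 19.693596153900486 [ 0.29183388  0.16562809 -0.88904638]
```

View pics/side3.png

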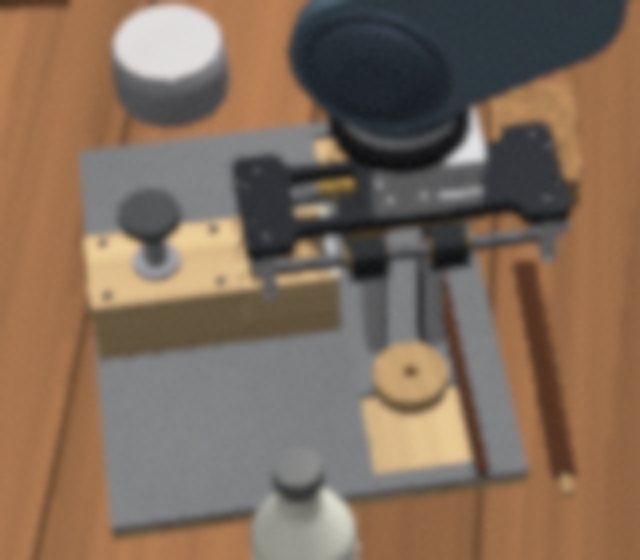

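The wheel is cradled at crop (411,372), partly over the recess edge and on line. About 31 mm to go.

Request:
carry_out:
  rows: [0.4,0,0,0,0,0,2,0.4,0,0,0,0,0,2,0.4,0,0,0,0,0,2,0.4,0,0,0,0,0,2,0.4,0,0,0,0,0,2]

```text
t: 8.27
position: [0.5394, 0.0673, 0.0164]
tool_rot: [-180.0, -0.0, 103.1]
force: [0.6, -0.2, -0.2]
opening: 0.21
grasp_force: 0.0
```

Request:
carry_out:
  rows: [0.4,0,0,0,0,0,2,0.4,0,0,0,0,0,2,0.3,0,0,0,0,0,2,0,0,0,0,0,0,2,0,0,0,0,0,0,2]

```text
t: 8.68
position: [0.537, 0.0778, 0.0164]
tool_rot: [-180.0, 0.0, 103.1]
force: [0.9, 0.2, -0.3]
opening: 0.215
grasp_force: 0.0
```

```bash
python3 - <<'E'
from h import *
im,d=grab_frame("side");np.save("side4.npy",d);save("side4.png",cv2.resize(im[130:270,170:330],(640,560),interpolation=cv2.INTER_CUBIC))
s=r.read_state();c,k=np.cos(np.radians(13)),np.sin(np.radians(13));p=s["position"]
print(p,np.array([[c,k],[-k,c]])@(p[:2]-[.6135,.0173]),s["force"])
E
```

```text
[0.53709253 0.07764188 0.01646648] [-0.06087518  0.07598326] [ 0.39733735 -0.19313228 -1.01877745]
```

View pics/side4.png

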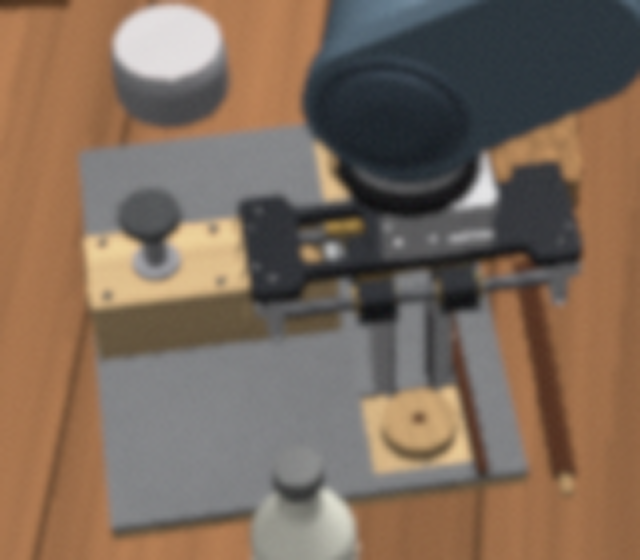

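The wheel now lies in the recess at crop (419,420). I'll back off, lift clear and check its height and tilt.

Request:
carry_out:
  rows: [-0.8,0,0,0,0,0,2,-1,0,0,0,0,0,2,0,0,-1.5,0,0,0,2,0,0,-3,0,0,0,2,0,0,-3,0,0,0,2]

```text
t: 9.15
position: [0.5402, 0.0589, 0.0912]
tool_rot: [-179.8, -0.1, 103.0]
force: [0.7, -0.2, -1.1]
opening: 0.213
grasp_force: 0.0
```

Request:
carry_out:
  rows: [0,0,-3,0,0,0,2,0,0,-3,0,0,0,2,-3,0,-1,0,0,0,2,-3,0,0,0,0,0,2,0,0,0,0,0,0,2]

```text
t: 9.57
position: [0.5568, -0.0031, 0.1634]
tool_rot: [179.8, 0.2, 102.9]
force: [-0.0, -0.0, -0.4]
opening: 0.213
grasp_force: 0.0
```

```bash
python3 - <<'E'
from h import *
im,d=grab_frame("side");save("side5.png",cv2.resize(im[130:270,170:330],(640,560),interpolation=cv2.INTER_CUBIC))
vv,uu=np.mgrid[225:250,255:300];W=world("side",d,uu.ravel(),vv.ravel())
c,k=np.cos(np.radians(13)),np.sin(np.radians(13));f=(W[:,:2]-[.6135,.0173])@np.array([[c,k],[-k,c]]).T
q=(W[:,2]>.018)&(W[:,2]<.04)&(abs(f[:,0]+.06)<.026)&(abs(f[:,1]-.105)<.028)
A=np.c_[f[q]-f[q].mean(0),np.ones(q.sum())];print(q.sum(),f[q].mean(0),(f[q].min(0)+f[q].max(0))/2,np.linalg.lstsq(A,W[q,2],rcond=None)[0])
s=r.read_state();print(s["t"],s["position"],s["force"])
E
```

```text
247 [-0.06194319  0.10800285] [-0.06175944  0.1072288 ] [0.0036162  0.00557856 0.02337528]
9.6167 [ 0.55560025 -0.00117317  0.16219073] [-0.29400629 -0.33994334 -0.32859124]
```

View pics/side5.png

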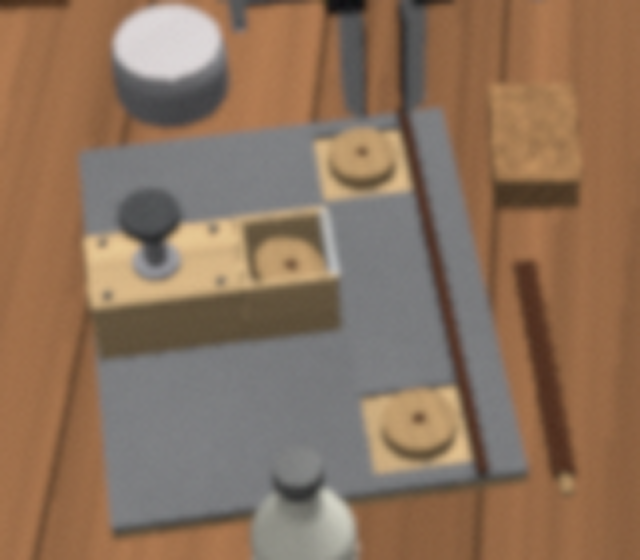

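The wheel is flat in the recess at crop (419,420): its top is about 23 mm high, tilt under 0.01 rad, and it's about 3 mm off centre. The plunger is up, nothing else has moved and the arm is clear, so I'm handing in.

```bash
python3 -c "
from bench import r
print(r.sign_off())"
```

```text
the job is handed in; nothing more can be done
None
```

I pressed the plunger once and it sprang back, and the single wheel that came out was nudged into the empty recess, where it measured flat and about 3 mm off centre; nothing else had visibly moved when I handed the job in at about 10 s, and no verdict came back.

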